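# Snap the spray cap onto the jug rinser and hold its valve down

## Robot

A 6-joint arm with a two-finger parallel gripper is mounted at the origin on the work surface. World frame = base frame: x ahead of the robot, y to its left, z up, the work surface at z = 0. Lengths are in mm, angles in degrees, forces in N, time in s.
With the tool pointing down it reaches from about 325 to 900 mm from the base axis. Payload 6.1 kg.
Tool frame: the origin (TCP) lies at the very end of the fingers, on their centre line; the grasp point (between the pads) lies ctrl.grasp_offset behind it (ctrl.grasp_offset is the distance from the TCP to the grasp point, in mm); z points along the fingers, y is the line along which they close (so a half turn about z gives the same grasp; the last joint's range is limited). The gripper opens to 87 mm and grips with 3 to 60 N. Pads are 19 mm wide; open, the fingers measure 117 mm over their backs; the gripper's body (75 mm by 190 mm) begins 51 mm behind the grasp point.
Start: joints at [67.718, 12.628, 87.462, -0, 79.91, -7.225], TCP at [162.365, 603.534, 222.538] pointing down, gripper open.
Joint ranges: [-170.65, 170.65], [-52.31, 119.04], [5.05, 147.46], [-71.25, 251.25], [11.57, 151.72], [-153.62, 153.62]. Speed limits (degrees/s): [147.25, 147.25, 172.46, 180, 180, 180].

## Interface

Orientations are given as a 3x3 rotation matrix whose columns are the frame's x, y, z axes.
In Python, from plant import ctrl, camera gives the robot as it stands. The module is installed in compiled form; this text tells all that it offers.
- The arm moves only by the shell command python3 -m crank 'ROWS' [FORCE]. ROWS is JSON, a list of rows, each a list of 3 entries, a list of its own where there are three numbers: the turn, a rotation vector about the tool's x, y, z in degrees, then the shift along the tool's x, y, z in m, then the finger opening in m, from 0 to 0.087. In form: [[[rx, ry, rz], [tx, ty, tz], fingers], ...]. A call has 1 to 12 rows; each row is the pose to reach, as a shift and turn from the pose commanded when the call began, along the tool's axes at that moment; what a row does not reach only later rows make up. A row lasts 1/12 s, in which the tool goes at most 41.7 mm and 7.16 degrees, less where a joint would pass 70% of its speed; a pose out of reach is approached as far as the arm can. A call with a gripper value outside its range is refused whole. The fingers move at their own pace and stop on an object; FORCE is the grip in N (left out, the last holds). Time passes only in rows, so rows that repeat a pose let the fingers close. It gives the time, the measured TCP pose, the force, the opening and the grip force at its end, in the units of the state.
- ctrl.state(): the state, without advancing time (a new reading comes with each control period).
- camera(name): name is "side" or "top"; returns a dict with "frame" (384x512x3 uint8, red, green, blue), "range_z" (384x512 float32, mm along the optical axis (not along the pixel's ray), 0 where there is no reading), "mtx" (3x3 intrinsics, pixels), "dist" ([k1, k2, p1, p2, k3] as OpenCV has them; the pictures are not rectified), "R" (3x3) and "t" (3): a world point X has camera coordinates R X + t. Camera axes: x right, y down, z forward; pixel columns grow to the right and rows downward; lengths in mm; the calibration is good to about 2 mm. A picture is of the moment at which its call begins.
- ctrl.sign_off(): hands the job in; it is judged then, once.
The state is a dict: "time_s": time; "qpos": joint angles; "joint_velocities": joint speeds; "tau": joint torques, N m; "ee_pos": TCP position; "tool_rot": TCP orientation; "ft_force": force on the tool from outside, world axes, zero at the start; "ft_torque": the same for the moment, N m; "gripper_width": opening from 0.0 (shut) to 1.0 (fully open); "grasp_force": force on a finger pad.
Only numpy, scipy, OpenCV 4.12 (cv2) and the standard library are available. Lean on these libraries where they do the work, as an engineer would, in place of code of your own. Each camera call takes 0.05 s, during which the arm holds its last target. There are 200 camera calls.

## Task

Take the spray cap (the tallest part, a narrow round cap with a thick stem) from its compartment in the parts tray and press it onto the stud of the jug rinser until it clicks; do not stop at the click, but keep pressing until the sprung ring under the cap is fully down. Finish like that, with the gripper still on the cap and holding the ring down, and leave the other tray parts, the cup, the brush and the things on the rack where they are.

Things in the scene. Friction and masses are not known exactly. Their poses are not given: they have to be found in the camera images.
- rinser: jug rinser, fixed: square steel drip tray 150 x 150 mm, 24 mm high, an upright stud in its middle. Origin: centre of its underside. A cap lowered on the stud meets the stud's sprung balls with its underside 6.5 mm below stud_top; pushing its lip over them takes 6 to 11 N and is over (click, force drops) at 13 mm; at 16 mm the underside meets the valve ring, at 22 mm the ring is at its stop.
- stud_top (a point): top of the rinser's stud, on its axis, 52 mm above the worktop. The stud is round, 12 mm in diameter, tapering to 5 mm over its top 6 mm. Four small sprung steel balls stick out of it all round to 20 mm across, their centres 10 mm below this point.
- valve_ring (a joint): sprung grey valve ring round the stud, 44 mm in diameter, top 36 mm above the worktop (16 mm below stud_top) when up. Value: how far it is pushed straight down, m: 0 up, 0.006 at its stop. It begins to move at about 4 N and takes about 10 N to hold at the stop.
- cap_centre (a point): the spray cap: black plastic, round, 58 mm high, open below: skirt 34 mm across, 28 mm high, above it a plain round stem 20 mm across, 30 mm long, to grip. The bore, 25 mm deep, has a lip at its mouth (16 mm inside, 3 mm high). Upright in a compartment of the tray; about 50 g. Point: on its axis, half-way up (29 mm above its underside); z along the stem. Yaw does not matter.
- tray: plywood parts tray, fixed, 100 x 270 mm, 20 mm high, floor and walls 4 mm, in a row of three compartments along its y (each about 92 x 85 mm). Origin: centre of its underside.
- wide_plug: other part in the tray, not needed: black plastic, a flat disc of 52 mm diameter, 10 mm thick, with a thin stem of 16 mm diameter, 42 mm high in all. Origin: underside.
- gasket: other part in the tray, not needed: flat rubber ring 58 mm outside, 40 mm inside, 9 mm thick. Origin: underside.
- cup: white porcelain espresso cup, 66 mm across, 60 mm high, with a handle, standing between tray and rinser, nearer the robot. Origin: underside.
- basket_a: steel filter basket, 69 mm across, 25 mm high, on the drying rack (wood, 110 x 280 mm, dowels up to 78 mm above the worktop) at the far side. Origin: underside.
- basket_b: the second filter basket on the rack, the same.
- disc: steel backflush disc, 58 mm across, 6 mm thick, on edge in the rack's middle slot. Origin: its lowest point.
- brush: cleaning brush, 180 mm, lying on the worktop to the right of the rinser.
- spray_cap: the same spray cap (see cap_centre), origin at the centre of its underside.
There are look-alikes about, which are no part of the job. What is shaped like the rinser but turquoise is not meant. What is shaped like the spray_cap but turquoise is not meant.

How it is judged:
By the outcome, as a careful person would: the job done as asked, in the order asked, and still so for the second after the job is handed in, while the arm keeps its last pose, push and grip.
It also fails if it takes over 51 s, if anything falls off the work surface, if the arm or the gripper's body presses on something with over 40 N, if the wrist force passes 120 N, or if a joint passes its speed limit or range.

## Working session

There is one attempt and no reset: what is moved stays moved. The work goes in short steps, Python scripts to look and compute and a shell command to move; the robot and the scene stay as the last step left them, time stands still between calls to the robot, and variables do not carry over. Pictures are saved under pics/ and viewed, at most 10 in all, crops included, and the job is handed in when it is done.

```bash
mkdir -p pics; cat > h.py <<'E'
import numpy as np, cv2
from plant import ctrl, camera
def pts(c):
    """world XYZ per pixel (mm) from range image"""
    h,w=c["range_z"].shape
    u,v=np.meshgrid(np.arange(w),np.arange(h))
    n=cv2.undistortPoints(np.stack([u,v],-1).reshape(-1,1,2).astype(np.float64),np.array(c["mtx"],float),np.array(c["dist"],float)).reshape(h,w,2)
    z=c["range_z"].astype(float)
    P=np.dstack([n*z[...,None],z])
    return (P-np.array(c["t"]))@np.array(c["R"])
E
python3 - <<'E'
from h import *
for n in("top","side"):
    c=camera(n); cv2.imwrite(f"pics/{n}0.png",c["frame"][...,::-1]); np.savez(f"{n}0.npz",**c)
    print(n,-np.array(c["R"]).T@np.array(c["t"]))
s=ctrl.state(); print(s["time_s"],s["ee_pos"],np.round(s["tool_rot"],3).tolist(),ctrl.grasp_offset,s["ft_force"])
E
```

```text
top [ 365.24532051  -38.16068289 1206.00842502]
side [475.78972914 838.94313064 672.96040549]
0.1 [162.1526393  603.03457077 221.58639619] [[-0.966, 0.26, -0.001], [0.26, 0.966, -0.002], [0.0, -0.002, -1.0]] 18.700000000000003 [ 0.09716638 -0.94728874 -0.3192729 ]
```

View pics/top0.png

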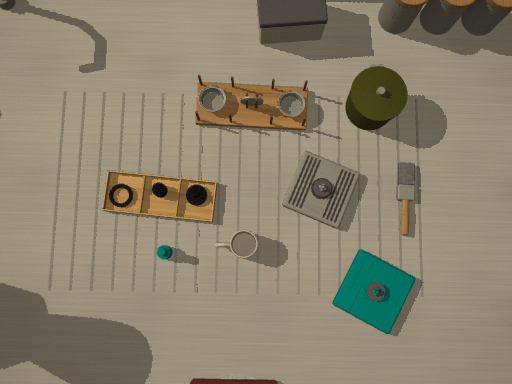

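View pics/side0.png

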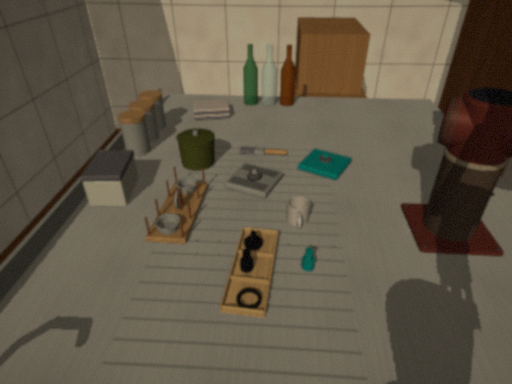

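The top view shows the tray with the gasket at (121,195), the spray cap at (159,190) and the wide plug at (196,195). The grey rinser's stud is at (322,188), the cup at (243,244) and the turquoise decoys at (165,252) and (376,292). The side view agrees, with the cap at (247,262) and the rinser at (255,175).

```bash
python3 - <<'E'
from h import *
for n,boxes in (("top",{"cap":(150,180,170,200),"plug":(184,183,208,208),"rinser":(280,150,362,230),"stud":(308,175,336,202),"cup":(212,228,262,262)}),("side",{"cap":(236,246,258,274),"stud":(243,163,268,186)})):
    c=dict(np.load(f"{n}0.npz")); P=pts(c); g=c["frame"].max(2)
    for k,(a,b,e,d) in boxes.items():
        p=P[b:d,a:e].reshape(-1,3); gg=g[b:d,a:e].ravel(); ok=c["range_z"][b:d,a:e].ravel()>0
        print(n,k,"zmax",np.round(np.sort(p[ok,2])[-6:]))
        for lo,hi in ((8,18),(18,30),(30,40),(40,48),(48,58),(58,75)):
            m=ok&(p[:,2]>lo)&(p[:,2]<hi)
            if k in("cap","plug"): m&=gg<60
            if m.sum()>3:
                q=p[m]; print("  ",lo,hi,m.sum(),"med",np.round(np.median(q,0),1),"mid",np.round((q.max(0)+q.min(0))/2,1),"ext",np.round(np.ptp(q,axis=0),1))
c=dict(np.load("top0.npz"));P=pts(c);hsv=cv2.cvtColor(c["frame"],cv2.COLOR_RGB2HSV)
m=(P[...,2]>14)&(P[...,2]<32);m[:,:280]=0;m[:,362:]=0;m[:150]=0;m[232:]=0
q=P[m][:,:2].astype(np.float32);r=cv2.minAreaRect(q);print("rinser rect",r)
m=(P[...,2]>14)&(P[...,2]<26);m[:,:98]=0;m[:,222:]=0;m[:165]=0;m[226:]=0
print("tray rect",cv2.minAreaRect(P[m][:,:2].astype(np.float32)))
print(c["frame"][185:196,154:166].max(2)); print(np.round(P[185:196,154:166,2]))
print(np.round(P[182:195,315:330,2]))
o=[cv2.resize(dict(np.load("top0.npz"))["frame"][y:y+60,x:x+60],(390,390),interpolation=cv2.INTER_CUBIC) for x,y in((130,160),(292,158))]
cv2.imwrite("pics/crop0.png",np.hstack(o)[...,::-1])
E
```

```text
top cap zmax [65. 65. 65. 66. 67. 68.]
   8 18 6 med [534.8 181.2  12.1] mid [535.6 181.9  12.3] ext [10.6  8.7  7.2]
   18 30 25 med [536.4 182.4  26.1] mid [541.  189.6  24. ] ext [25.1 28.  11.7]
   30 40 65 med [539.9 186.1  32.9] mid [544.8 192.4  34.2] ext [29.8 31.4  8.2]
   40 48 8 med [539.8 185.4  44.4] mid [542.8 188.4  45.2] ext [14.3  9.5  5.5]
   48 58 10 med [539.4 186.9  53.5] mid [543.8 189.7  53.5] ext [14.5 13.7  7.6]
   58 75 52 med [544.8 191.8  61.8] mid [544.8 192.8  63.1] ext [19.3 19.   9.5]
top plug zmax [48. 49. 49. 49. 51. 52.]
   8 18 266 med [534.1 100.6  14.5] mid [536.  103.3  13. ] ext [47.7 49.   9.8]
   18 30 30 med [531.5 104.2  18.7] mid [535.4 106.6  23.3] ext [47.  41.8 10.6]
   30 40 5 med [529.1 100.6  36.8] mid [533.9 100.7  37. ] ext [10.3  9.1  2.7]
   40 48 25 med [535.5 102.3  45.8] mid [536.2 102.5  44.6] ext [12.6 13.9  6.8]
   48 58 9 med [538.8 103.9  48.9] mid [535.7 103.1  49.9] ext [12.5 11.6  3.6]
top rinser zmax [50. 50. 52. 53. 54. 56.]
   8 18 61 med [ 498.3 -172.3   16. ] mid [ 554.3 -201.6   13.1] ext [183.2 187.2   9.7]
   1
[... 3979 characters left out ...]
.   48.   33.
    31.   37.   40.]
 [  36.   34.   37.   36.   36.   41.   45.   48.   50.   47.   44.   45.
    37.   34.   34.]
 [  38.   35.   36.   39.   38.   47.   47.   44.   46.   44.   48.   35.
    37.   35.   38.]
 [  40.   39.   30.   35.   37.   42.   45.   44.   37.   35.   35.   37.
    39.   35.   35.]
 [  36.   39.   39.   36.   35.   38.   36.   40.   36.   36.   33.   35.
    35.   36.   38.]
 [  33.   37.   37.   35.   36.   36.   34.   31.   38.   37.   35.   35.
    39.   37.   38.]
 [  33.   37.   39.   35.   38.   39.   35.   38.   33.   36.   38.   37.
    33.   37.   30.]
 [  25.   35.   35.   39.   36.   34.   35.   37.   35.   38.   41.   37.
    37.   36.   26.]]
```

View pics/crop0.png

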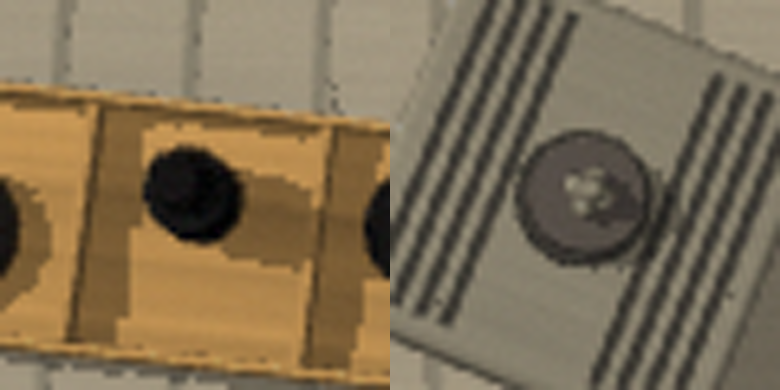

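The crop shows the cap upright and clear of the walls, with its stem top at crop (180,180). On the rinser, the stud is at the ring's centre, at crop (585,195).

- **Cap:** axis at about (545.5, 193), top at z≈62. That matches 4 + 58 mm.
- **Stud:** at about (556.5, -203), with a 150 x 151 mm rinser footprint and the top at z≈52.

Next I move over the cap.

```bash
python3 -m crank '[[[0,0,0],[-0.02,-0.012,0],0.087],[[0,0,0],[-0.05,-0.031,0],0.087],[[0,0,0],[-0.08,-0.05,0],0.087],[[0,0,0],[-0.112,-0.07,0],0.087],[[0,0,0],[-0.144,-0.09,0],0.087],[[0,0,0],[-0.176,-0.11,0],0.087],[[0,0,0],[-0.208,-0.13,0],0.087],[[0,0,0],[-0.24,-0.15,0],0.087],[[0,0,0],[-0.272,-0.17,0],0.087],[[0,0,0],[-0.304,-0.19,0],0.087],[[0,0,0],[-0.336,-0.21,0],0.087],[[0,0,0],[-0.365,-0.228,0],0.087]]' 50 && python3 -m crank '[[[0,0,0],[-0.03,-0.018,0],0.087],[[0,0,0],[-0.06,-0.036,0],0.087],[[0,0,0],[-0.09,-0.054,0.01],0.087],[[0,0,0],[-0.104,-0.064,0.03],0.087],[[0,0,0],[-0.11,-0.068,0.055],0.087],[[0,0,0],[-0.112,-0.069,0.08],0.087],[[0,0,0],[-0.112,-0.069,0.1],0.087],[[0,0,0],[-0.112,-0.069,0.11],0.087],[[0,0,0],[-0.112,-0.069,0.11],0.087],[[0,0,0],[-0.112,-0.069,0.11],0.087],[[0,0,0],[-0.112,-0.069,0.11],0.087]]'
cat > go.py <<'E'
import sys; from h import *
s=ctrl.state(); R=np.array(s["tool_rot"]); T=np.array([float(a) for a in sys.argv[1:4]])
print("pos",np.round(s["ee_pos"],2),"z axis",np.round(R[:,2],4),"shift in tool m",np.round(R.T@(T-s["ee_pos"])/1000,4))
E
python3 go.py 545.5 193.2 35
python3 - <<'E'
from h import *
c=camera("side");cv2.imwrite("pics/side1.png",cv2.resize(c["frame"][180:320,160:360],(800,560),interpolation=cv2.INTER_CUBIC)[...,::-1])
E
```

```text
time_s: 1.1
ee_pos: [456.6, 286.6, 222.2]
tool_rot: [[-0.966, 0.26, -0.0], [0.26, 0.966, -0.0], [0.0, -0.0, -1.0]]
ft_force: [0.9, -0.5, -0.2]
gripper_width: 0.997
grasp_force: 0.0
time_s: 2.02
ee_pos: [546.8, 193.3, 114.1]
tool_rot: [[-0.966, 0.259, 0.002], [0.259, 0.966, 0.0], [-0.002, 0.001, -1.0]]
ft_force: [-0.2, -0.3, 0.2]
gripper_width: 1.005
grasp_force: 0.0
pos [546.78 193.27 114.11] z axis [ 2.2e-03  5.0e-04 -1.0e+00] shift in tool m [ 0.0014 -0.0005  0.0791]
```

View pics/side1.png

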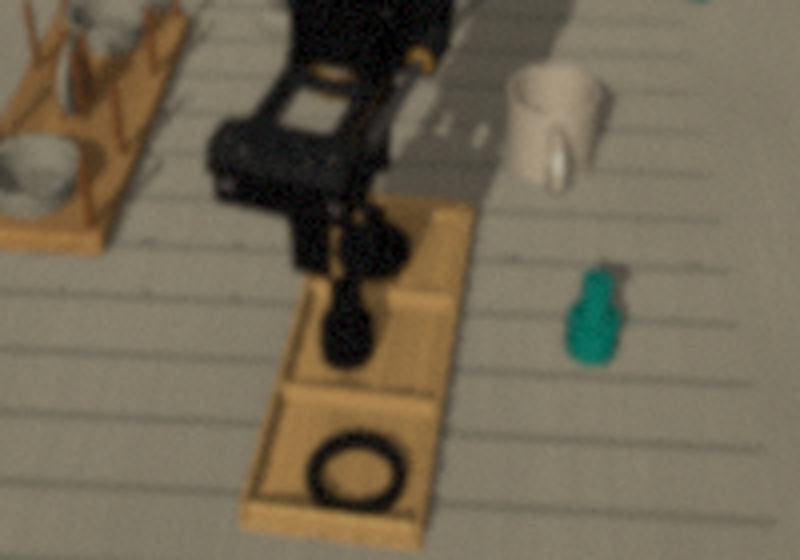

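The gripper (pads near crop (345,235)) sits over the cap at (347,320), and the fingers clear the plug. I descend and grip.

```bash
python3 -m crank '[[[0,0,0],[0,0,0.015],0.087],[[0,0,0],[0,0,0.035],0.087],[[0,0,0],[0,0,0.055],0.087],[[0,0,0],[0,0,0.068],0.087],[[0,0,0],[0,0,0.075],0.087],[[0,0,0],[0,0,0.0775],0.087],[[0,0,0],[0,0,0.0775],0.087],[[0,0,0],[0,0,0.0775],0.087]]' 50 && python3 -m crank '[[[0,0,0],[0,0,0],0.06],[[0,0,0],[0,0,0],0.04],[[0,0,0],[0,0,0],0.028],[[0,0,0],[0,0,0],0.02],[[0,0,0],[0,0,0],0.01],[[0,0,0],[0,0,0],0.01],[[0,0,0],[0,0,0],0.01],[[0,0,0],[0,0,0],0.01],[[0,0,0],[0,0,0],0.01],[[0,0,0],[0,0,0],0.01]]' 50
```

```text
time_s: 2.73
ee_pos: [546.7, 193.0, 36.2]
tool_rot: [[-0.966, 0.26, 0.002], [0.26, 0.966, 0.0], [-0.002, 0.001, -1.0]]
ft_force: [0.2, 0.2, 0.5]
gripper_width: 0.997
grasp_force: 0.0
time_s: 3.57
ee_pos: [545.8, 192.8, 35.0]
tool_rot: [[-0.966, 0.26, -0.0], [0.26, 0.966, -0.0], [0.0, -0.0, -1.0]]
ft_force: [-0.1, 1.5, 0.5]
gripper_width: 0.327
grasp_force: 0.0
```

```bash
python3 -m crank '[[[0,0,0],[0,0,0],0.01],[[0,0,0],[0,0,0],0.01],[[0,0,0],[0,0,0],0.01],[[0,0,0],[0,0,0],0.01],[[0,0,0],[0,0,0],0.01]]' 50 && python3 -m crank '[[[0,0,0],[0,0,0],0.01],[[0,0,0],[0,0,-0.005],0.01],[[0,0,0],[0,0,-0.02],0.01],[[0,0,0],[0,0,-0.04],0.01],[[0,0,0],[0,0,-0.06],0.01],[[0,0,0],[0,0,-0.08],0.01],[[0,0,0],[0,0,-0.1],0.01],[[0,0,0],[0,0,-0.11],0.01],[[0,0,0],[0,0,-0.11],0.01],[[0,0,0],[0,0,-0.11],0.01]]'; python3 go.py 556.5 -203 145
python3 - <<'E'
from h import *
c=camera("side");cv2.imwrite("pics/side2.png",cv2.resize(c["frame"][160:300,160:360],(800,560),interpolation=cv2.INTER_CUBIC)[...,::-1])
E
```

```text
time_s: 3.98
ee_pos: [545.8, 192.8, 35.0]
tool_rot: [[-0.966, 0.26, -0.0], [0.26, 0.966, -0.0], [0.0, -0.0, -1.0]]
ft_force: [-0.4, -0.2, -0.2]
gripper_width: 0.216
grasp_force: 50.0
time_s: 4.82
ee_pos: [546.1, 192.8, 145.3]
tool_rot: [[-0.966, 0.26, 0.001], [0.26, 0.966, 0.0], [-0.001, 0.0, -1.0]]
ft_force: [-0.4, -0.8, -0.2]
gripper_width: 0.213
grasp_force: 50.0
pos [546.06 192.85 145.28] z axis [ 1.e-03  2.e-04 -1.e+00] shift in tool m [-1.129e-01 -3.795e-01  2.000e-04]
```

View pics/side2.png

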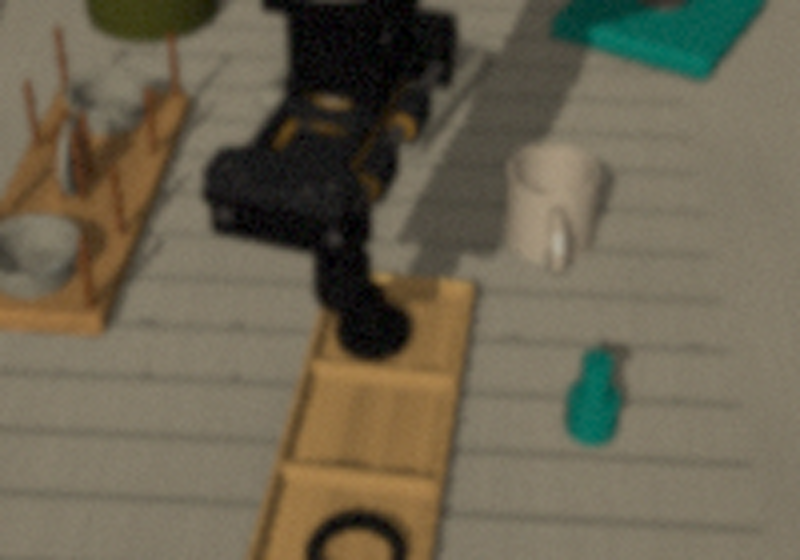

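The middle compartment is empty and the cap hangs upright in the gripper at crop (343,265), with a grip of about 19 mm. I carry it over the stud.

```bash
python3 -m crank '[[[0,0,0],[-0.004,-0.012,0],0.01],[[0,0,0],[-0.012,-0.04,0],0.01],[[0,0,0],[-0.022,-0.075,0],0.01],[[0,0,0],[-0.033,-0.11,0],0.01],[[0,0,0],[-0.044,-0.147,0],0.01],[[0,0,0],[-0.055,-0.184,0],0.01],[[0,0,0],[-0.066,-0.221,0],0.01],[[0,0,0],[-0.077,-0.258,0],0.01],[[0,0,0],[-0.088,-0.295,0],0.01],[[0,0,0],[-0.098,-0.33,0],0.01],[[0,0,0],[-0.107,-0.36,0],0.01],[[0,0,0],[-0.113,-0.38,0],0.01]]' && python3 -m crank '[[[0,0,0],[0,0,0],0.01],[[0,0,0],[0,0,0.015],0.01],[[0,0,0],[0,0,0.03],0.01],[[0,0,0],[0,0,0.04],0.01],[[0,0,0],[0,0,0.045],0.01],[[0,0,0],[0,0,0.045],0.01],[[0,0,0],[0,0,0.045],0.01],[[0,0,0],[0,0,0.045],0.01],[[0,0,0],[0,0,0.045],0.01]]'
python3 go.py 556.5 -203 85
python3 - <<'E'
from h import *
c=camera("side");cv2.imwrite("pics/side3.png",cv2.resize(c["frame"][120:210,200:320],(800,600),interpolation=cv2.INTER_CUBIC)[...,::-1])
# expected pixels of stud top, ring centre, cap underside if at the stud axis
X=np.array([[556.5,-203,52],[556.5,-203,36],[556.5,-203,69],[556.5,-203,97]],float)
p,_=cv2.projectPoints(X,cv2.Rodrigues(np.array(c["R"],float))[0],np.array(c["t"],float),np.array(c["mtx"],float),np.array(c["dist"],float))
p=p.reshape(-1,2);print(p, (p-[200,120])*6.667)
P=pts(c);d=c["frame"].max(2)<70
for lo,hi in((70,80),(80,95),(98,120)):
    m=d&(P[...,2]>lo)&(P[...,2]<hi)&(abs(P[...,0]-556)<60)&(abs(P[...,1]+203)<60);q=P[m]
    if len(q):print(lo,hi,len(q),(q.max(0)+q.min(0))/2,np.ptp(q,axis=0),np.median(q,0))
E
```

```text
time_s: 5.87
ee_pos: [554.5, -207.2, 143.3]
tool_rot: [[-0.965, 0.262, -0.002], [0.262, 0.965, 0.0], [0.002, -0.001, -1.0]]
ft_force: [0.4, 0.3, -0.5]
gripper_width: 0.217
grasp_force: 50.0
time_s: 6.62
ee_pos: [556.9, -203.7, 101.1]
tool_rot: [[-0.966, 0.259, 0.001], [0.259, 0.966, -0.001], [-0.002, -0.0, -1.0]]
ft_force: [-0.8, 0.3, -0.5]
gripper_width: 0.219
grasp_force: 50.0
pos [ 556.9  -203.65  101.06] z axis [ 1.4e-03 -8.0e-04 -1.0e+00] shift in tool m [0.0006 0.0005 0.0161]
[[254.52309207 169.15947708]
 [254.55242274 173.31125889]
 [254.49140171 164.680218  ]
 [254.43798305 157.14505684]] [[363.50545485 327.74623368]
 [363.70100243 355.42616301]
 [363.29417522 297.8830134 ]
 [362.93803298 247.64609392]]
70 80 25 [ 559.22607949 -191.68839788   74.9792844 ] [29.07160546 15.77718911  9.53296382] [ 559.82265073 -190.14082723   74.88096136]
80 95 40 [ 559.09392345 -192.76278329   87.18718429] [29.40264309 15.12782047 14.33552986] [ 556.9261745  -190.08457321   86.51795074]
98 120 55 [ 559.22235543 -200.09301728  108.93667933] [27.24820115 35.35339151 21.27814602] [ 556.34023091 -187.42145986  109.31857316]
```

View pics/side3.png

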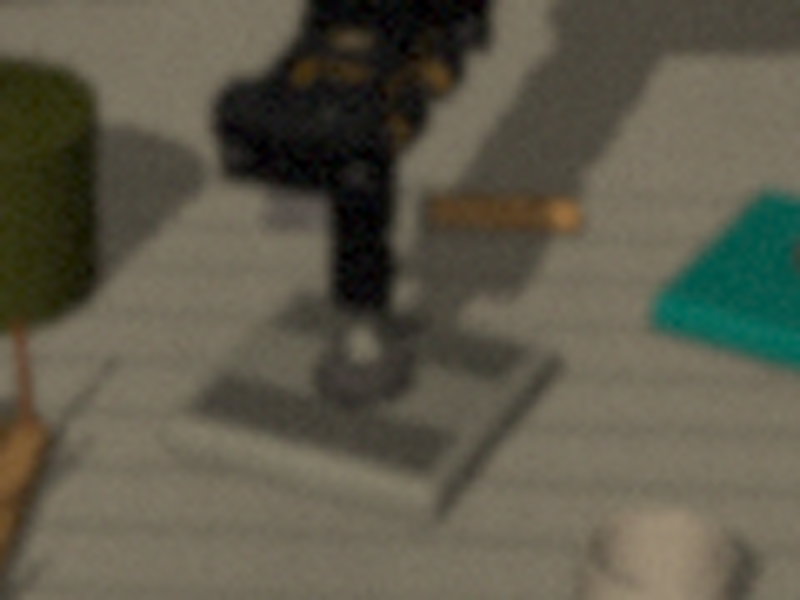

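The cap (crop column ~363) lines up with the stud (column ~365, row 340), and the projected axis agrees at 363. I lower it over the stud tip while watching the force.

```bash
python3 -m crank '[[[0,0,0],[0.0003,0.0004,0.008],0.01],[[0,0,0],[0.0003,0.0004,0.014],0.01],[[0,0,0],[0.0003,0.0004,0.016],0.01],[[0,0,0],[0.0003,0.0004,0.018],0.01],[[0,0,0],[0.0003,0.0004,0.019],0.01],[[0,0,0],[0.0003,0.0004,0.02],0.01],[[0,0,0],[0.0003,0.0004,0.02],0.01],[[0,0,0],[0.0003,0.0004,0.02],0.01],[[0,0,0],[0.0003,0.0004,0.02],0.01]]'; python3 -m crank '[[[0,0,0],[0,0,0.001],0.01],[[0,0,0],[0,0,0.002],0.01],[[0,0,0],[0,0,0.002],0.01],[[0,0,0],[0,0,0.002],0.01],[[0,0,0],[0,0,0.002],0.01]]'
```

```text
time_s: 7.42
ee_pos: [556.2, -203.1, 80.3]
tool_rot: [[-0.966, 0.26, 0.0], [0.26, 0.966, -0.0], [-0.0, -0.0, -1.0]]
ft_force: [-1.0, -0.2, -0.5]
gripper_width: 0.217
grasp_force: 50.0
time_s: 7.83
ee_pos: [556.1, -203.0, 78.0]
tool_rot: [[-0.966, 0.26, -0.0], [0.26, 0.966, 0.0], [0.0, 0.0, -1.0]]
ft_force: [0.2, -0.1, -0.4]
gripper_width: 0.216
grasp_force: 50.0
```

No force at about 5 mm of insertion, so the stud is inside the mouth. I press on in small steps.

```bash
for i in 1 2 3 4 5; do python3 -m crank '[[[0,0,0],[0,0,0.001],0.01],[[0,0,0],[0,0,0.0015],0.01],[[0,0,0],[0,0,0.0015],0.01],[[0,0,0],[0,0,0.0015],0.01]]' 60 | egrep 'ee_pos|ft_f|width'; done
```

```text
ee_pos: [556.0, -203.0, 76.5]
ft_force: [0.6, -0.8, -0.6]
gripper_width: 0.215
ee_pos: [556.4, -203.2, 75.5]
ft_force: [0.6, 0.6, 2.7]
gripper_width: 0.217
ee_pos: [556.8, -203.4, 74.8]
ft_force: [-1.5, 1.4, 7.4]
gripper_width: 0.218
ee_pos: [556.6, -203.2, 72.9]
ft_force: [-0.1, 0.7, 4.9]
gripper_width: 0.212
ee_pos: [555.7, -202.8, 69.4]
ft_force: [3.1, -0.8, -4.7]
gripper_width: 0.212
```

The force peaked at 7.4 N and then fell through zero at about 13 mm, which is the click. I continue onto the ring.

```bash
for i in 1 2 3 4; do python3 -m crank '[[[0,0,0],[0,0,0.001],0.01],[[0,0,0],[0,0,0.002],0.01],[[0,0,0],[0,0,0.002],0.01],[[0,0,0],[0,0,0.002],0.01],[[0,0,0],[0,0,0.002],0.01]]' | egrep 'time|ee_pos|ft_f|width'; done
```

```text
time_s: 9.92
ee_pos: [555.4, -202.7, 67.6]
ft_force: [2.4, -1.0, -9.2]
gripper_width: 0.214
time_s: 10.33
ee_pos: [556.2, -203.1, 67.0]
ft_force: [-0.6, 0.9, -0.0]
gripper_width: 0.215
time_s: 10.75
ee_pos: [556.5, -203.3, 65.2]
ft_force: [-1.7, 1.1, 4.3]
gripper_width: 0.214
time_s: 11.17
ee_pos: [556.5, -203.3, 63.3]
ft_force: [-1.9, 1.4, 6.6]
gripper_width: 0.216
```

```bash
for i in 1 2 3 4; do python3 -m crank '[[[0,0,0],[0,0,0.0005],0.01],[[0,0,0],[0,0,0.001],0.01],[[0,0,0],[0,0,0.001],0.01],[[0,0,0],[0,0,0.001],0.01]]' | egrep 'time|ee_pos|ft_f|width'; done
```

```text
time_s: 11.5
ee_pos: [556.5, -203.3, 62.4]
ft_force: [-2.2, 1.5, 7.7]
gripper_width: 0.218
time_s: 11.83
ee_pos: [556.6, -203.3, 61.6]
ft_force: [-2.7, 1.6, 9.0]
gripper_width: 0.216
time_s: 12.17
ee_pos: [556.6, -203.3, 60.9]
ft_force: [-3.5, 1.3, 9.5]
gripper_width: 0.211
time_s: 12.5
ee_pos: [556.8, -203.4, 60.8]
ft_force: [-5.0, 3.0, 15.9]
gripper_width: 0.213
```

```bash
python3 -m crank '[[[0,0,0],[0,0,0.0005],0.01],[[0,0,0],[0,0,0.001],0.01],[[0,0,0],[0,0,0.001],0.01],[[0,0,0],[0,0,0.001],0.01],[[0,0,0],[0,0,0.001],0.01],[[0,0,0],[0,0,0.001],0.01]]'
python3 - <<'E'
from h import *
c=camera("side");cv2.imwrite("pics/side4.png",cv2.resize(c["frame"][120:300,200:340],(466,600),interpolation=cv2.INTER_CUBIC)[...,::-1])
E
```

```text
time_s: 13.0
ee_pos: [557.0, -203.4, 60.7]
tool_rot: [[-0.966, 0.26, 0.002], [0.26, 0.966, -0.001], [-0.002, -0.0, -1.0]]
ft_force: [-7.9, 4.8, 21.3]
gripper_width: 0.211
grasp_force: 60.0
```

View pics/side4.png

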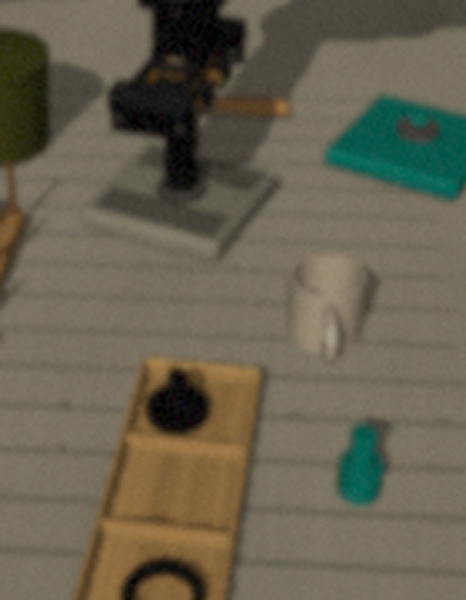

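The cap sits down on the ring at crop (182,185), and the plug, gasket and cup have not moved. The force now rises without any further travel (60.8 to 60.7 mm, 21 N), so the ring is at its stop.

```bash
python3 -c "
from plant import ctrl
print(ctrl.sign_off())"
```

```text
the job is handed in; nothing more can be done
None
```

The spray cap is clicked onto the jug rinser's stud with the valve ring at its stop, held down by the gripper at about 21 N; I handed the job in at about 13 s on the robot's clock.

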